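Load the drying stand with filler parts

TASK

Set the washed filler parts to dry: fold the drying stand's splash guard back out of the way, upright or further, push every sleeve on the table (two or three) fully home on a spigot of its own, and hang the U-shaped steel yoke over the stand's front rail, legs down. When all of it is on the stand, fold the guard forward again so that it stays at 45 degrees over the sleeves, and let go. Leave the other things on the table where they are.

Things in the scene. Friction and masses are not known exactly. Their poses are not given: they have to be found in the camera images.
- sleeve_a: sleeve of the filler: straight tube of bare aluminium, outside diameter 54 mm, bore 38 mm, height 52 mm, open at both ends and the same either way up, about 0.12 kg; stands upright on the table. Origin: its centre, on the axis at half height (26 mm above either end), z along its axis. May be absent
- sleeve_b: sleeve of the filler: straight tube of bare aluminium, outside diameter 54 mm, bore 38 mm, height 52 mm, open at both ends and the same either way up, about 0.12 kg; stands upright on the table. Origin: its centre, on the axis at half height (26 mm above either end), z along its axis. May be absent
- sleeve_c: sleeve of the filler: straight tube of bare aluminium, outside diameter 54 mm, bore 38 mm, height 52 mm, open at both ends and the same either way up, about 0.12 kg; stands upright on the table. Origin: its centre, on the axis at half height (26 mm above either end), z along its axis. May be absent
- yoke: bent steel strap like an upside-down U, standing on its legs, 0.12 kg: 39 mm over the legs (local x; grip it so, from above), 70 mm long (y), 50 mm high, 31 mm clear between the legs; inside, the bend narrows like a roof to a flat 46 mm above the feet, so it centres on a bar. Origin: midway between the feet, at their underside; z up. Hung, its origin is 41 mm below the rail's axis
- stand: drying stand, fixed: steel base plate 220 (x) by 300 mm (y), top 14 mm above the table; three spigots across its middle, a rail along its front, a hinged guard at its back. Origin: centre of its underside; x from the rail to the hinge, y along the spigot row, z up. Hinge posts, 86 mm high, at x = 85, y = +-142 mm
- spigot_0 (a point): right-hand (y = -100 mm) of three equal white spigots, 100 mm apart along the stand's y: point on its axis at the top of the base plate, 14 mm above the table. Diameter 35 mm for 28 mm up, then a cone to 16 mm at the tip, 42 mm up. A sleeve fits over it with 1.5 mm to spare all round; home, it rests on the base plate. Axes are the stand's
- spigot_1 (a point): middle (y = 0) of three equal white spigots, 100 mm apart along the stand's y: point on its axis at the top of the base plate, 14 mm above the table. Diameter 35 mm for 28 mm up, then a cone to 16 mm at the tip, 42 mm up. A sleeve fits over it with 1.5 mm to spare all round; home, it rests on the base plate. Axes are the stand's
- spigot_2 (a point): left-hand (y = +100 mm) of three equal white spigots, 100 mm apart along the stand's y: point on its axis at the top of the base plate, 14 mm above the table. Diameter 35 mm for 28 mm up, then a cone to 16 mm at the tip, 42 mm up. A sleeve fits over it with 1.5 mm to spare all round; home, it rests on the base plate. Axes are the stand's
- rail_mid (a point): middle of the front rail's axis: a level round steel bar of 10 mm diameter along the stand's y, 80 mm in front of the spigot row and 100 mm above the table, free between its two bent-down ends at y = +-135 mm; nothing but the base plate beneath it. Axes are the stand's
- guard_hinge (a point): middle of the guard's hinge axis, which runs along the stand's y, 85 mm behind the spigot row and 75 mm above the table. Axes are the stand's
- guard_rod (a point): middle of the guard's grip rod: steel, 10 mm diameter, 258 mm long, parallel to the hinge and 130 mm from it; between it and the clear pane (4 mm thick, 8 to 90 mm from the hinge) is an open gap 35 mm wide, crossed only by side arms 120 mm either side of the middle. Can be pinched from above across its diameter and turns between the fingers as the guard swings
- guard (a joint): guard angle, rad: 0 = level, reaching forward over the spigots; 0.785 = sloping up and forward at 45 degrees; 1.57 = upright; 1.9 = stop, leaning back. The rod is at 130 mm x (-cos, 0, sin) of it from the hinge, in the stand's axes. Guard 0.25 kg; its hinge is stiff (0.35 N m of friction, 2.7 N at the rod) and stays where left
- salt_shaker: small glass salt shaker with a metal top, 44 mm across, 90 mm tall, a bystander: leave it where it stands. Origin: centre of its underside
- deli_tub: deli tub with a lid, 86 x 78 mm, 59 mm tall, a bystander: leave it where it stands. Origin: centre of its underside
- label_reel: white reel of labels lying flat, 62 mm across, 28 mm tall, a bystander: leave it where it stands. Origin: centre of its underside
- spoon: steel spoon, 241 mm long, a bystander: leave it where it stands. Origin: centre of its underside
- sauce_cup: small empty clear sauce cup, 65 mm across, 33 mm tall, a bystander: leave it where it stands. Origin: centre of its underside

How it is judged:
On the way, in this order (a step that is already met when the one before it is completed fails the run):
1. the guard is folded back, to about upright or further (value of joint guard above 1.4 rad), for 0.2 s.
2. every sleeve is home on a spigot and the yoke hangs over the rail (((horizontal distance between sleeve_a and spigot_0 below 0.007 m and z of sleeve_a in the frame of spigot_0 below 0.031 m and angle between the z axis of sleeve_a and the z axis of stand, either way round below 0.12 rad) or (horizontal distance between sleeve_a and spigot_1 below 0.007 m and z of sleeve_a in the frame of spigot_1 below 0.031 m and angle between the z axis of sleeve_a and the z axis of stand, either way round below 0.12 rad) or (horizontal distance between sleeve_a and spigot_2 below 0.007 m and z of sleeve_a in the frame of spigot_2 below 0.031 m and angle between the z axis of sleeve_a and the z axis of stand, either way round below 0.12 rad)) and ((horizontal distance between sleeve_b and spigot_0 below 0.007 m and z of sleeve_b in the frame of spigot_0 below 0.031 m and angle between the z axis of sleeve_b and the z axis of stand, either way round below 0.12 rad) or (horizontal distance between sleeve_b and spigot_1 below 0.007 m and z of sleeve_b in the frame of spigot_1 below 0.031 m and angle between the z axis of sleeve_b and the z axis of stand, either way round below 0.12 rad) or (horizontal distance between sleeve_b and spigot_2 below 0.007 m and z of sleeve_b in the frame of spigot_2 below 0.031 m and angle between the z axis of sleeve_b and the z axis of stand, either way round below 0.12 rad)) and ((horizontal distance between sleeve_c and spigot_0 below 0.007 m and z of sleeve_c in the frame of spigot_0 below 0.031 m and angle between the z axis of sleeve_c and the z axis of stand, either way round below 0.12 rad) or (horizontal distance between sleeve_c and spigot_1 below 0.007 m and z of sleeve_c in the frame of spigot_1 below 0.031 m and angle between the z axis of sleeve_c and the z axis of stand, either way round below 0.12 rad) or (horizontal distance between sleeve_c and spigot_2 below 0.007 m and z of sleeve_c in the frame of spigot_2 below 0.031 m and angle between the z axis of sleeve_c and the z axis of stand, either way round below 0.12 rad)) and x of yoke in the frame of rail_mid between -0.014 and 0.014 m and y of yoke in the frame of rail_mid between -0.105 and 0.105 m and z of yoke in the frame of rail_mid between -0.052 and -0.03 m and angle between yoke's own z axis and vertical below 0.3 rad and contact force between yoke and stand above 0.2 N), for 0.3 s.
At the end, for the whole second after the job is handed in: Every sleeve is upright on its own spigot (axes within 7 mm, lower end within 5 mm of the base plate); the yoke hangs on the rail, legs down within 0.3 rad, bar between its legs, within 105 mm of the rail's middle; the guard stays at 45 degrees within 0.15 rad; all at rest, released (all of step 2 and linear speed of each of sleeve_a, sleeve_b, sleeve_c, yoke below 0.02 m/s and value of joint guard between 0.635 and 0.935 rad and velocity of joint guard between -0.05 and 0.05 rad/s); the robot touches nothing.
It fails at once if a bystander (salt shaker, deli tub, label reel, spoon or sauce cup) is shifted by more than 5 cm (distance of any of salt_shaker, deli_tub, label_reel, spoon, sauce_cup from where it was at the start of the episode above 0.05 m).
Of sleeve_a, sleeve_b, sleeve_c only 2 to 3 are there at a start; the rules pass over those that are not, and their reading is None.
At some moment in a run one of sleeve_a, sleeve_b, sleeve_c may be knocked a few centimetres aside while the robot is not near it.
It also fails if it takes over 210 s, if anything falls off the work surface, if the arm or the gripper's body presses on something with over 40 N, if the wrist force passes 120 N, or if a joint passes its speed limit or range.

ROBOT

A 7-joint arm with a two-finger parallel gripper is mounted at the origin on a cart in front of the work surface, level with it; the furniture and walls round the work are solid. World frame = base frame: x ahead of the robot, y to its left, z up, the work surface at z = 0. Lengths are in m, angles in rad, forces in N, time in s.
With the tool pointing down it reaches from about 0.425 to 0.875 m from the base axis. Payload 4.7 kg.
Tool frame: the origin (TCP) lies on the centre line of the jaws, within the pads' length; the fingertips stand 19 mm ahead of it and the grasp point (between the pads) is the TCP; z points along the fingers, x is the direction in which the jaws open and shut, and the axes are right-handed (so a half turn about z gives the same grasp; the last joint's range is limited). The gripper opens to 85 mm and grips with 20 to 120 N. Pads are 22 mm wide; open, the fingers measure 114 mm over their backs; the gripper's body (76 mm by 85 mm) begins 54 mm behind the grasp point. The pads swing forward as they close: fully open they stand 13 mm farther back than shut.
Start: joints at [-1.163, 0.321, -0.07, 1.45, 0.023, 1.371, -0.057], TCP at [0.249, 0.6, 0.25] pointing down, gripper open.
Joint ranges: [-2.86, 2.86], [-0.3, 2.09], [-1.38, 1.24], [0.06, 2.45], [-1.56, 4.7], [0.09, 2.05], [-2.69, 2.69]. Speed limits (rad/s): [2.57, 2.57, 3.14, 3.14, 3.14, 3.14, 3.14].

INTERFACE

Orientations are given as a unit quaternion [w, x, y, z].
In Python, from station import sensors, viewer, manip gives the robot as it stands.
- The arm moves only by the shell command python3 -m crank 'ROWS' [OPENING] [FORCE]. ROWS is JSON, a list of rows, each an object with "translation": the shift along the tool's x, y, z in units of 30 mm (1.0 is 30 mm), a list of three; "rotation": the turn, a rotation vector about the tool's x, y, z in rad, a list of three. A call has exactly 10 rows; each row is the pose to reach, as a shift and turn from the pose measured when the call began, along the tool's axes at that moment; what a row does not reach only later rows make up. A row lasts 1/8 s, in which the tool goes at most 62.5 mm and 10.7 degrees, less where a joint would pass 70% of its speed; a pose out of reach is approached as far as the arm can. A call with a gripper value outside its range is refused whole. OPENING is the opening in per cent of the stroke, from 0 (shut) to 100 (fully open), set as the call begins (- or left out, the last holds). The fingers move at their own pace and stop on an object; FORCE is the grip in N (left out, the last holds). Time passes only in rows, so rows that repeat a pose let the fingers close, or fill a call up. It gives the time, the measured TCP pose, the force and the opening at its end, in the units of the state.
- sensors.read_state(): the state, without advancing time (a new reading comes with each control period).
- viewer.capture(name): name is "scene" or "side" or "wrist"; returns a dict with "color" (400x640x3 uint8, blue, green, red), "intrinsics" (3x3 intrinsics, pixels), "rvec" (rotation vector, rad) and "tvec" (3), from world to camera coordinates, as OpenCV has them; the wrist camera has in their place "mount" (4x4, takes a point from camera to tool coordinates, whose origin is the TCP and whose axes are the tool frame's). Camera axes: x right, y down, z forward; pixel columns grow to the right and rows downward; lengths in m; the calibration is good to about 2 mm. The wrist camera is an equidistant fisheye: a pixel r from the principal point sees the ray r / f radians off the axis. A picture is of the moment at which its call begins: read the wrist's pose just before it. There is no depth.
- manip.finish_job(): hands the job in, once; it reports no verdict.
The state is a dict: "time_s": time; "joint_positions": joint angles; "dq": joint speeds; "joint_torque": joint torques, N m; "position": TCP position; "tcp_rot": TCP orientation; "contact_force": force on the tool from outside, world axes, zero at the start; "wrist_torque": the same for the moment, N m; "grip_width": finger opening in m.
Only numpy, scipy, OpenCV 4.12 (cv2) and the standard library are available. Lean on these libraries where they do the work, as an engineer would, in place of code of your own. Each camera call takes 0.05 s, during which the arm holds its last target. There are 200 camera calls.

## Working session

There is one attempt and no reset: what is moved stays moved. The work goes in short steps, Python scripts to look and compute and a shell command to move; the robot and the scene stay as the last step left them, time stands still between calls to the robot, and variables do not carry over. Pictures are saved under pics/ and viewed, about 12 in all and at most 16, crops included, and the job is handed in when it is done.

```bash
ls; mkdir -p pics; cat > h.py <<'E'
import numpy as np, cv2
from scipy.spatial.transform import Rotation as R
from station import sensors, viewer, manip
def snap(n,f):
    c=viewer.capture(n); cv2.imwrite('pics/'+f,c['color']); np.savez('pics/'+f+'.npz',**{k:v for k,v in c.items()}); return c
def load(f): return dict(np.load('pics/'+f+'.npz'))
def ray(c,u,v):
    Rm=cv2.Rodrigues(np.array(c['rvec'],float))[0]; t=np.array(c['tvec'],float).ravel()
    K=np.array(c['intrinsics']); d=Rm.T@np.linalg.inv(K)@[u,v,1]; return -Rm.T@t, d/np.linalg.norm(d)
def onz(c,u,v,z):
    o,d=ray(c,u,v); return o+d*(z-o[2])/d[2]
def proj(c,P):
    return cv2.projectPoints(np.array(P,float).reshape(-1,1,3),np.array(c['rvec'],float),np.array(c['tvec'],float),np.array(c['intrinsics'],float),None)[0].reshape(-1,2)
def st():
    s=sensors.read_state(); q=s['tcp_rot']; return s,np.array(s['position']),R.from_quat([q[1],q[2],q[3],q[0]])
def to(p,yaw=None):
    """print units needed to reach world p, with the tool pointing down & tool x at yaw"""
    s,P,r=st(); t=r.inv().apply(np.array(p)-P)/0.03
    print('trans',t.round(3),'dist mm',(np.linalg.norm(t)*30).round(1))
    if yaw is not None:
        best=None
        for k in (0,np.pi,-np.pi):
            a=yaw+k; T=R.from_matrix(np.array([[np.cos(a),np.sin(a),0],[np.sin(a),-np.cos(a),0],[0,0,-1]]).T)
            rv=(r.inv()*T).as_rotvec()
            if best is None or np.linalg.norm(rv)<np.linalg.norm(best): best=rv
        print('rot',best.round(4))
def show():
    s,P,r=st(); m=r.as_matrix(); print('t',round(s['time_s'],2),'P',P.round(4),'x',m[:,0].round(3),'z',m[:,2].round(3),'F',np.round(s['contact_force'],1),'w',round(s['grip_width'],4),'q',np.round(s['joint_positions'],2))
E
python3 -c "
from h import *
show()
for n in ('scene','side'):
    c=snap(n,n+'0.png'); print(n,c['intrinsics'],ray(c,320,200))
"
```

```text
pics
t 0.0 P [0.2493 0.5998 0.2492] x [ 0.384  0.923 -0.002] z [-0.001 -0.002 -1.   ] F [ 0.3 -0.8  0.3] w 0.0853 q [-1.16  0.32 -0.07  1.45  0.02  1.37 -0.06]
scene [[377.34423163   0.         321.52952669]
 [  0.         377.34423163 200.29735508]
 [  0.           0.           1.        ]] (array([ 0.02461349, -0.62668521,  0.67766147]), array([ 0.54314111,  0.58165391, -0.60553817]))
side [[494.82788264   0.         316.7737038 ]
 [  0.         494.82788264 198.35023543]
 [  0.           0.           1.        ]] (array([ 0.21463416, -1.2254876 ,  0.76272542]), array([ 0.24389178,  0.83866531, -0.48698798]))
```

View pics/scene0.png

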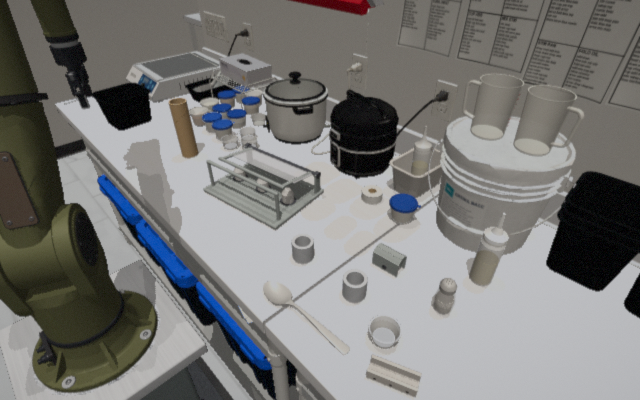

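View pics/side0.png

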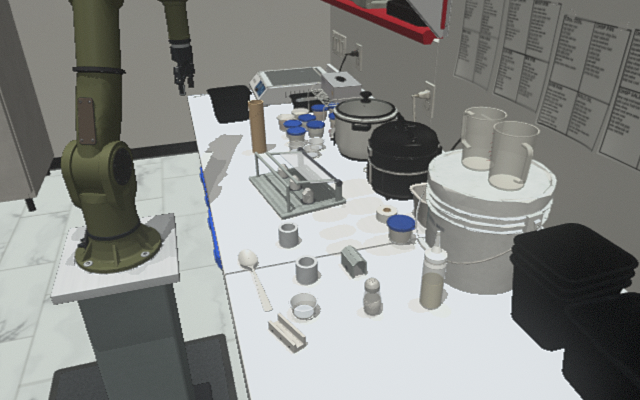

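```bash
python3 -c "
from h import *
a=cv2.imread('pics/scene0.png')[135:305,195:415]; a=cv2.resize(a,None,fx=3.6,fy=3.5,interpolation=cv2.INTER_CUBIC)[:600,:800]
for i in range(0,220,20): cv2.putText(a,str(195+i),(int(i*3.6),10),0,.35,(0,0,255)); 
for j in range(0,170,20): cv2.putText(a,str(135+j),(0,int(j*3.5)+4),0,.35,(0,0,255))
cv2.imwrite('pics/sc_crop.png',a)
a=cv2.imread('pics/side0.png')[145:305,235:405]; a=cv2.resize(a,None,fx=4,fy=3.7,interpolation=cv2.INTER_CUBIC)
for i in range(0,170,20): cv2.putText(a,str(235+i),(int(i*4),10),0,.35,(0,0,255)); 
for j in range(0,160,20): cv2.putText(a,str(145+j),(0,int(j*3.7)+4),0,.35,(0,0,255))
cv2.imwrite('pics/sd_crop.png',a)
"
```

```text
(no output)
```

View pics/sc_crop.png

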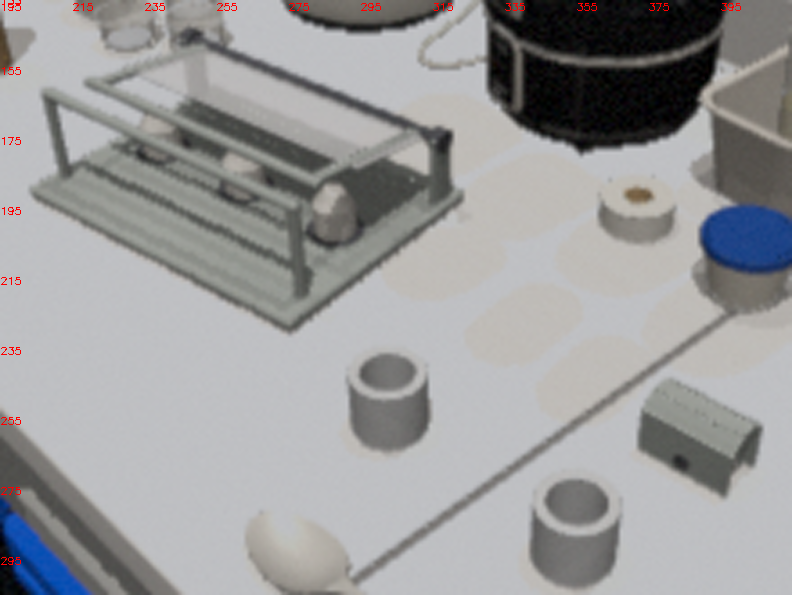

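View pics/sd_crop.png

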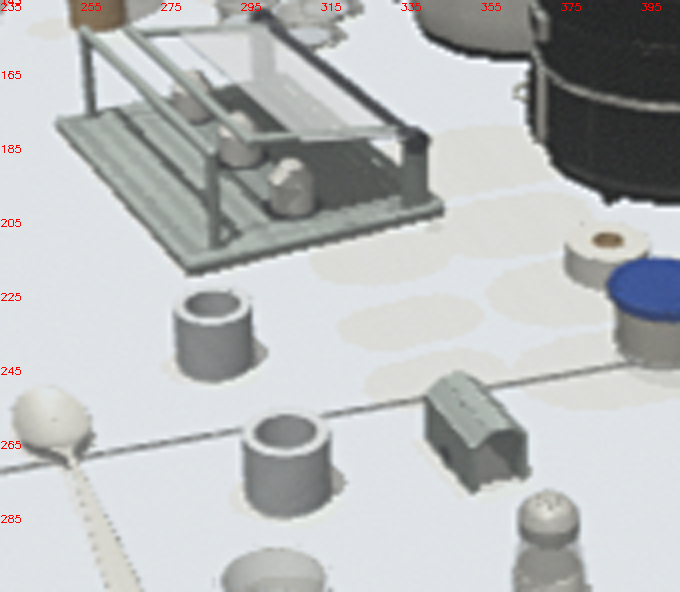

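```bash
cat > fit.py <<'E'
from h import *
from scipy.optimize import least_squares
S=load('scene0.png');D=load('side0.png')
def model(p):
    g=p[3]; return dict(fr=(-.11,-.15,.014),fl=(-.11,.15,.014),br=(.11,-.15,.014),s0=(0,-.1,.056),s1=(0,0,.056),s2=(0,.1,.056),
     rr=(-.08,-.135,.1),rl=(-.08,.135,.1),gr=(.085-.13*np.cos(g),-.129,.075+.13*np.sin(g)),gl=(.085-.13*np.cos(g),.129,.075+.13*np.sin(g)))
so=dict(fr=(275.6,227),fl=(203.9,189.3),br=(323.3,190.1),s0=(287.5,187.9),s1=(262.5,178.4),s2=(238.6,168.7),rr=(276.4,193),rl=(208,162.1),gr=(283.9,186.4),gl=(220,158.7))
do=dict(fr=(282.5,217.4),fl=(249.3,178),br=(345.8,201),s0=(307.5,188.2),s1=(295,176.1),s2=(283,164.7),rr=(288,186.9),rl=(256.3,153.6),gr=(299.5,182.8),gl=(267.5,153.6))
def W(p,q): c,s=np.cos(p[2]),np.sin(p[2]); return np.array([p[0]+c*q[0]-s*q[1],p[1]+s*q[0]+c*q[1],q[2]])
def res(p):
    m=model(p); return np.concatenate([(proj(C,W(p,m[k]))[0]-o[k]) for C,o in((S,so),(D,do)) for k in o])
f=least_squares(res,[.55,.1,0,.1],loss='soft_l1'); print(f.x.round(4)); print(res(f.x).reshape(-1,2).round(1).tolist())
for nm,a,b in(('A',(302.8,241.6),(288.3,227.4)),('B',(355,278.4),(306.5,262))): print(nm,onz(S,*a,.052).round(4),onz(D,*b,.052).round(4))
print('yoke roof mid',onz(S,195+700/3.6,135+403/3.5,.05).round(4),onz(D,235+478/4,145+408/3.7,.05).round(4))
for k in((640,455),(727,493),(752,465)): print(onz(S,195+k[0]/3.6,135+k[1]/3.5,0).round(4))
for n,k in(('shaker',(445,310)),('tub',(404,222)),('reel',(372,200)),('cup',(384,347)),('spoonbowl',(277,292)),('spoonend',(345,350))): print(n,onz(S,*k,0).round(3))
E
python3 fit.py
```

```text
[0.5357 0.1689 0.1708 0.1751]
[[0.6, 0.6], [-1.3, -1.0], [2.1, -1.2], [0.7, 0.9], [0.1, -1.4], [0.5, -2.5], [0.9, 1.1], [0.5, -0.8], [1.2, 1.0], [-0.2, -1.3], [-1.1, -0.7], [-1.6, -1.6], [1.1, -1.3], [0.2, 0.6], [-0.5, -0.1], [-0.5, -0.4], [-0.5, -0.5], [-0.7, -0.4], [-1.2, 0.8], [-0.8, -1.2]]
A [ 0.4435 -0.1172  0.052 ] [ 0.4463 -0.1202  0.052 ]
B [ 0.4499 -0.2805  0.052 ] [ 0.4519 -0.2854  0.052 ]
yoke roof mid [ 0.573  -0.2766  0.05  ] [ 0.5726 -0.2915  0.05  ]
[ 0.5474 -0.2528  0.    ]
[ 0.5624 -0.3141  0.    ]
[ 0.5946 -0.3101  0.    ]
shaker [ 0.56  -0.444  0.   ]
tub [ 0.732 -0.208  0.   ]
reel [ 0.744 -0.082  0.   ]
cup [ 0.398 -0.409  0.   ]
spoonbowl [ 0.329 -0.158  0.   ]
spoonend [ 0.337 -0.361  0.   ]
```

```bash
python3 -c "
from h import *
to([.50,.16,.32],.171); c=viewer.capture('wrist'); print(np.array(c['mount']).round(3),c['intrinsics'])"
```

```text
trans [-10.335  13.343  -2.337] dist mm 511.2
rot [9.000e-04 1.500e-03 1.006e+00]
[[ 1.     0.001  0.    -0.   ]
 [-0.001  0.954  0.3   -0.077]
 [-0.    -0.3    0.954 -0.123]
 [ 0.     0.     0.     1.   ]] [[309.70691629   0.         321.36919365]
 [  0.         309.70691629 198.9805792 ]
 [  0.           0.           1.        ]]
```

```bash
python3 -m crank '[{"translation":[-1.2,1.5,-0.6],"rotation":[0,0,0.12]},{"translation":[-2.4,3.1,-1.2],"rotation":[0,0,0.25]},{"translation":[-3.6,4.7,-1.8],"rotation":[0,0,0.38]},{"translation":[-4.9,6.3,-2.3],"rotation":[0,0,0.5]},{"translation":[-6.2,8,-2.3],"rotation":[0,0,0.62]},{"translation":[-7.5,9.7,-2.3],"rotation":[0,0,0.75]},{"translation":[-8.8,11.4,-2.3],"rotation":[0,0,0.88]},{"translation":[-10.3,13.3,-2.3],"rotation":[0,0,1.0]},{"translation":[-10.3,13.3,-2.3],"rotation":[0,0,1.0]},{"translation":[-10.3,13.3,-2.3],"rotation":[0,0,1.0]}]' 30
cat >> h.py <<'E'
def wsnap(f):
    s,P,r=st(); c=viewer.capture('wrist'); M=np.array(c['mount']); T=np.eye(4); T[:3,:3]=r.as_matrix(); T[:3,3]=P
    cv2.imwrite('pics/'+f,c['color']); np.savez('pics/'+f+'.npz',C=T@M,K=c['intrinsics']); return dict(C=T@M,K=np.array(c['intrinsics']))
def wz(w,u,v,z):
    K=w['K']; d=np.array([u-K[0,2],v-K[1,2]]); r=np.hypot(*d); th=r/K[0,0]; dc=np.r_[d/max(r,1e-9)*np.sin(th),np.cos(th)]
    D=w['C'][:3,:3]@dc; o=w['C'][:3,3]; return o+D*(z-o[2])/D[2]
def wproj(w,P):
    q=(np.linalg.inv(w['C'])@np.c_[np.atleast_2d(P),np.ones(len(np.atleast_2d(P)))].T).T[:,:3]
    th=np.arctan2(np.hypot(q[:,0],q[:,1]),q[:,2]); n=np.maximum(np.hypot(q[:,0],q[:,1]),1e-9)
    return np.c_[w['K'][0,2]+w['K'][0,0]*th*q[:,0]/n, w['K'][1,2]+w['K'][0,0]*th*q[:,1]/n]
E
python3 -c "
from h import *
show(); wsnap('w1.png')"
```

```text
time_s: 1.4
position: [0.4994, 0.1608, 0.3188]
tcp_rot: [0.001, 0.996, 0.087, -0.001]
contact_force: [-0.8, 1.0, -0.4]
grip_width: 0.0256
t 1.4 P [0.4994 0.1608 0.3188] x [ 0.985  0.174 -0.001] z [-0.001 -0.001 -1.   ] F [-0.8  1.  -0.4] w 0.0256 q [-0.71  0.02  0.35  1.66 -0.01  1.46 -0.18]
```

View pics/w1.png

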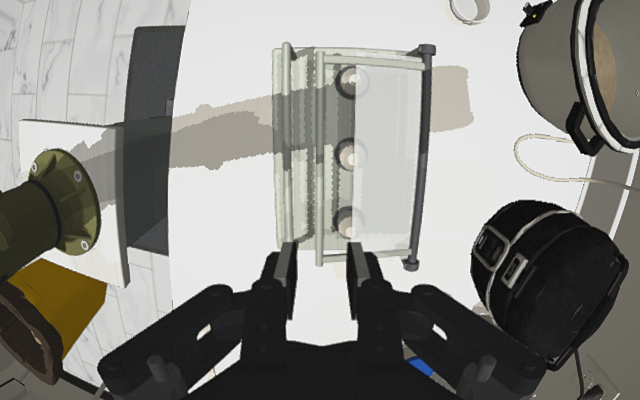

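```bash
python3 -c "
from h import *
a=cv2.imread('pics/w1.png')[35:280,260:450]; a=cv2.resize(a,None,fx=4,fy=2.4,interpolation=cv2.INTER_CUBIC)
for i in range(0,190,20): cv2.putText(a,str(260+i),(int(i*4),10),0,.35,(0,0,255)); 
for j in range(0,240,20): cv2.putText(a,str(35+j),(0,int(j*2.4)+4),0,.35,(0,0,255))
cv2.imwrite('pics/w1c.png',a)"
```

```text
(no output)
```

View pics/w1c.png

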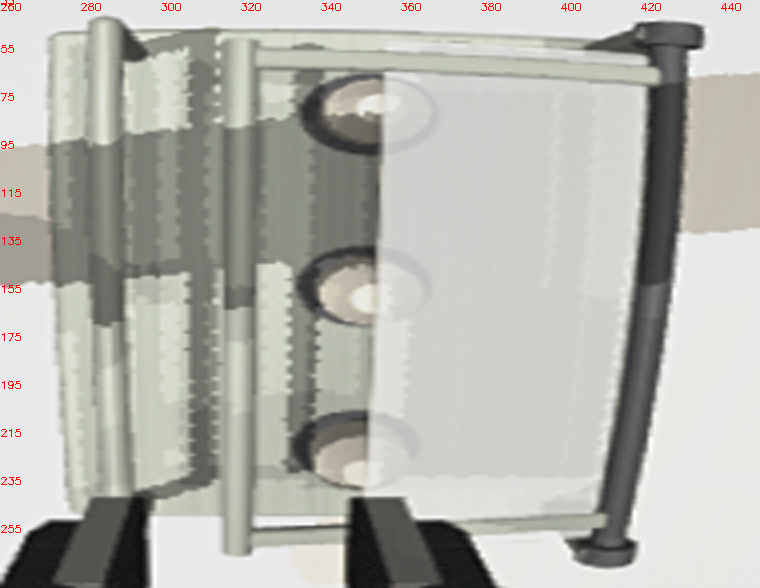

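```bash
cat > fit2.py <<'E'
from fit import *
w=load('w1.png')
wo=dict(s2=(354.5,78),s1=(353.7,158.8),s0=(352,230.8),fl=(272.5,50.4),rl=(286.3,44.2),gl=(319.3,52.5),gr=(319.3,265),hl=(427.5,49.6),hr=(410.8,264))
def m2(p):
    m=model(p); m.update(hl=(.085,.142,.080),hr=(.085,-.142,.080)); return m
def r2(p): m=m2(p); return np.concatenate([wproj(w,W(p,m[k]))[0]-wo[k] for k in wo])
f2=least_squares(r2,f.x,loss='soft_l1'); print('wrist',f2.x.round(4)); print(r2(f2.x).reshape(-1,2).round(1).tolist())
f3=least_squares(lambda p:np.r_[r2(p),res(p)],f.x,loss='soft_l1'); print('all',f3.x.round(4),r2(f3.x).reshape(-1,2).round(1).tolist())
E
python3 fit2.py | tail -3
```

```text
wrist [0.5374 0.176  0.1726 0.1564]
[[0.7, 1.5], [0.1, 0.1], [-0.7, 0.9], [-1.4, -3.3], [-0.6, 1.0], [0.2, -1.8], [-0.2, -0.4], [0.5, -1.2], [1.5, 1.8]]
all [0.5377 0.1748 0.173  0.1473] [[0.7, 2.5], [0.1, 1.0], [-0.7, 1.7], [-1.4, -2.5], [-0.6, 2.1], [0.1, -0.6], [-0.2, -0.0], [0.5, -0.3], [1.5, 2.5]]
```

```bash
python3 -c "
from h import *
to([.4947,.168,.14],.173);to([.4947,.168,.096],.173)"
```

```text
trans [-0.09  -0.201  5.955] dist mm 178.8
rot [0.0005 0.0016 0.0053]
trans [-0.087 -0.202  7.422] dist mm 222.8
rot [0.0005 0.0016 0.0053]
```

```bash
python3 -m crank '[{"translation":[-0.09,-0.2,1.5],"rotation":[0,0,0]},{"translation":[-0.09,-0.2,3],"rotation":[0,0,0]},{"translation":[-0.09,-0.2,4.5],"rotation":[0,0,0]},{"translation":[-0.09,-0.2,5.6],"rotation":[0,0,0]},{"translation":[-0.09,-0.2,6.1],"rotation":[0,0,0]},{"translation":[-0.09,-0.2,6.5],"rotation":[0,0,0]},{"translation":[-0.09,-0.2,6.9],"rotation":[0,0,0]},{"translation":[-0.09,-0.2,7.3],"rotation":[0,0,0]},{"translation":[-0.09,-0.2,7.4],"rotation":[0,0,0]},{"translation":[-0.09,-0.2,7.4],"rotation":[0,0,0]}]' 24
```

```text
time_s: 2.7
position: [0.4948, 0.1679, 0.0967]
tcp_rot: [0.0, 0.996, 0.089, -0.001]
contact_force: [0.9, -0.7, -0.3]
grip_width: 0.0201
```

```bash
python3 -c "
from h import *
show()"; python3 -m crank '[{"translation":[0,0,0],"rotation":[0,0,0]},{"translation":[0,0,0],"rotation":[0,0,0]},{"translation":[0,0,0],"rotation":[0,0,0]},{"translation":[0,0,0],"rotation":[0,0,0]},{"translation":[0,0,0],"rotation":[0,0,0]},{"translation":[0,0,0],"rotation":[0,0,0]},{"translation":[0,0,0],"rotation":[0,0,0]},{"translation":[0,0,0],"rotation":[0,0,0]},{"translation":[0,0,0],"rotation":[0,0,0]},{"translation":[0,0,0],"rotation":[0,0,0]}]' 0 25; python3 -c "
from h import *
show();s,P,r=st()
for g in np.linspace(.15,1.7,11)[1:]: 
    d=.13*np.array([np.cos(.15)-np.cos(g),0,np.sin(g)-np.sin(.15)]); d=np.array([d[0]*np.cos(.173),d[0]*np.sin(.173),d[2]]); print((r.inv().apply(d)/.03).round(2))"
```

```text
t 2.7 P [0.4948 0.1679 0.0967] x [ 0.984  0.177 -0.001] z [-0.001 -0.001 -1.   ] F [ 0.9 -0.7 -0.3] w 0.0201 q [-0.69  0.19  0.34  1.95 -0.07  1.01 -0.14]
time_s: 3.95
position: [0.4954, 0.1681, 0.097]
tcp_rot: [0.0, 0.996, 0.089, -0.0]
contact_force: [5.1, 1.1, 0.2]
grip_width: 0.0092
t 3.95 P [0.4954 0.1681 0.097 ] x [ 0.984  0.177 -0.   ] z [ 0. -0. -1.] F [5.1 1.1 0.2] w 0.0092 q [-0.69  0.19  0.34  1.95 -0.07  1.01 -0.14]
[ 0.15  0.   -0.65]
[ 0.4   0.   -1.28]
[ 0.75  0.   -1.85]
[ 1.17  0.01 -2.37]
[ 1.68  0.01 -2.81]
[ 2.24  0.01 -3.17]
[ 2.86  0.02 -3.44]
[ 3.51  0.02 -3.62]
[ 4.17  0.02 -3.68]
[ 4.84  0.03 -3.65]
```

```bash
python3 -m crank '[{"translation":[0.15,0,-0.65],"rotation":[0,0,0]},{"translation":[0.4,0,-1.28],"rotation":[0,0,0]},{"translation":[0.75,0,-1.85],"rotation":[0,0,0]},{"translation":[1.17,0,-2.37],"rotation":[0,0,0]},{"translation":[1.68,0,-2.81],"rotation":[0,0,0]},{"translation":[2.24,0,-3.17],"rotation":[0,0,0]},{"translation":[2.86,0.01,-3.44],"rotation":[0,0,0]},{"translation":[3.51,0.01,-3.62],"rotation":[0,0,0]},{"translation":[4.17,0.02,-3.68],"rotation":[0,0,0]},{"translation":[4.84,0.02,-3.65],"rotation":[0,0,0]}]'; python3 -c "
from h import *
show()"
```

```text
time_s: 5.2
position: [0.6361, 0.1923, 0.206]
tcp_rot: [0.001, 0.996, 0.089, -0.004]
contact_force: [-4.2, -1.9, 1.7]
grip_width: 0.0087
t 5.2 P [0.6361 0.1923 0.206 ] x [ 0.984  0.177 -0.008] z [-0.007 -0.002 -1.   ] F [-4.2 -1.9  1.7] w 0.0087 q [-0.62  0.39  0.37  1.48 -0.14  1.31 -0.05]
```

```bash
python3 -m crank '[{"translation":[0,0,0],"rotation":[0,0,0]},{"translation":[0,0,0],"rotation":[0,0,0]},{"translation":[0,0,0],"rotation":[0,0,0]},{"translation":[0,0,-0.7],"rotation":[0,0,0]},{"translation":[0,0,-1.5],"rotation":[0,0,0]},{"translation":[0,0,-2.5],"rotation":[0,0,0]},{"translation":[0,0,-4],"rotation":[0,0,0]},{"translation":[-1,1.5,-4],"rotation":[0,0,0]},{"translation":[-2,3,-4],"rotation":[0,0,0]},{"translation":[-2,3,-4],"rotation":[0,0,0]}]' 40; python3 -c "
from h import *
show();to([.49,-.13,.33],.173)"
```

```text
time_s: 6.45
position: [0.5926, 0.0874, 0.3279]
tcp_rot: [0.001, 0.996, 0.085, -0.003]
contact_force: [0.7, 0.0, -0.3]
grip_width: 0.0342
t 6.45 P [0.5926 0.0874 0.3279] x [ 0.986  0.169 -0.007] z [-0.006 -0.003 -1.   ] F [ 0.7  0.  -0.3] w 0.0342 q [-0.56  0.2   0.43  1.47 -0.08  1.5   0.04]
trans [-4.598  6.564 -0.03 ] dist mm 240.4
rot [ 0.0015  0.0065 -0.0031]
```

```bash
python3 -m crank '[{"translation":[-1,1.4,0],"rotation":[0,0,0]},{"translation":[-2,2.8,0],"rotation":[0,0,0]},{"translation":[-3,4.2,0],"rotation":[0,0,0]},{"translation":[-4,5.6,0],"rotation":[0,0,0]},{"translation":[-4.6,6.6,0],"rotation":[0,0.006,0]},{"translation":[-4.6,6.6,0],"rotation":[0,0.006,0]},{"translation":[-4.6,6.6,0],"rotation":[0,0.006,0]},{"translation":[-4.6,6.6,0],"rotation":[0,0.006,0]},{"translation":[-4.6,6.6,0],"rotation":[0,0.006,0]},{"translation":[-4.6,6.6,0],"rotation":[0,0.006,0]}]' 90; python3 -c "
from h import *
show(); wsnap('w2.png'); snap('scene','scene1.png')"
```

```text
time_s: 7.7
position: [0.4903, -0.1306, 0.329]
tcp_rot: [0.001, 0.996, 0.085, -0.0]
contact_force: [0.7, -0.6, 0.7]
grip_width: 0.0764
t 7.7 P [ 0.4903 -0.1306  0.329 ] x [ 0.985  0.17  -0.001] z [-0.001 -0.002 -1.   ] F [ 0.7 -0.6  0.7] w 0.0764 q [-0.38 -0.03  0.58  1.69  0.02  1.48  0.37]
```

View pics/w2.png

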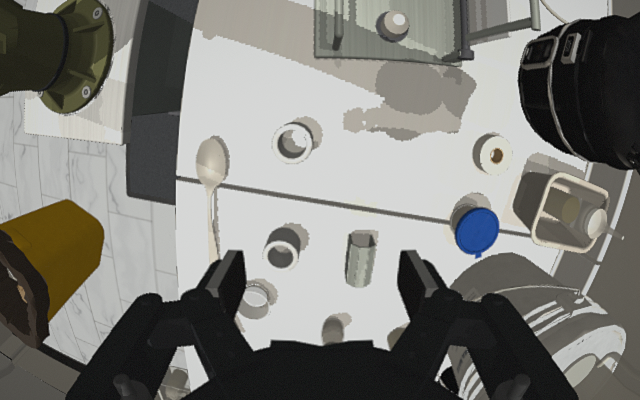

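```bash
python3 -c "
from h import *
a=cv2.imread('pics/w2.png')[115:295,255:395]; a=cv2.resize(a,None,fx=3.3,fy=3.3,interpolation=cv2.INTER_CUBIC)
for i in range(0,140,20): cv2.putText(a,str(255+i),(int(i*3.3),10),0,.35,(0,0,255)); 
for j in range(0,180,20): cv2.putText(a,str(115+j),(0,int(j*3.3)+4),0,.35,(0,0,255))
cv2.imwrite('pics/w2c.png',a)"
```

```text
(no output)
```

View pics/w2c.png

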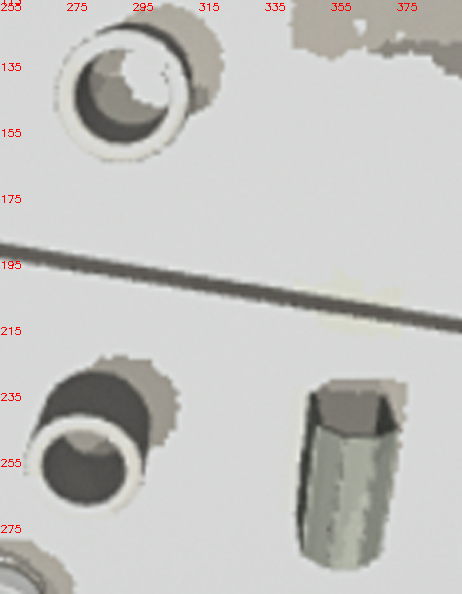

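```bash
python3 -c "
from h import *
w=load('w2.png'); g=lambda x,y,z: wz(w,255+x/3.3,115+y/3.3,z).round(4)
print('A',g(122,95,.052),'B',g(85,462,.052))
e=[np.linalg.norm(g(x1,y,.052)-g(x2,y,.052)) for x1,x2,y in((56,188,95),(27,146,462))];print('dia',e)
a,b=g(357,432,.048),g(343,565,.05);print('yoke',a,b,(a+b)/2,np.linalg.norm(a-b),np.arctan2(*(a-b)[1::-1]))
for p in((316,428),(398,432),(302,548),(383,555)):print(g(*p,.042))
print('spigot0 tip',wz(w,397,19,.056), 'pred',)
S=load('scene1.png')
for p in ((302.8,241.6),(355,278.4)): print(onz(S,*p,.052))
print(proj(S,[[.4435,-.1172,.052]]))
"
```

```text
A [ 0.4474 -0.112   0.052 ] B [ 0.454  -0.2745  0.052 ]
dia [np.float64(0.05236200912875672), np.float64(0.053462697275764144)]
yoke [ 0.5704 -0.2411  0.048 ] [ 0.5794 -0.3099  0.05  ] [ 0.5749 -0.2755  0.049 ] 0.0694149839732028 1.700871673676298
[ 0.5531 -0.2449  0.042 ]
[ 0.5903 -0.241   0.042 ]
[ 0.5599 -0.3083  0.042 ]
[ 0.5993 -0.3065  0.042 ]
spigot0 tip [0.55179453 0.0761927  0.056     ] pred
[ 0.4434678  -0.11721297  0.052     ]
[ 0.44985869 -0.28050654  0.052     ]
[[302.80658028 241.59085469]]
```

```bash
python3 -c "
from h import *
to([.4474,-.112,.036],.173)"
```

```text
trans [-1.293 -0.877  9.767] dist mm 296.7
rot [ 0.0016  0.0007 -0.0028]
```

```bash
python3 -m crank '[{"translation":[-0.6,-0.4,1.2],"rotation":[0,0,0]},{"translation":[-1.3,-0.88,2.8],"rotation":[0,0,0]},{"translation":[-1.3,-0.88,4.4],"rotation":[0,0,0]},{"translation":[-1.3,-0.88,6],"rotation":[0,0,0]},{"translation":[-1.3,-0.88,7.2],"rotation":[0,0,0]},{"translation":[-1.3,-0.88,8.2],"rotation":[0,0,0]},{"translation":[-1.3,-0.88,9],"rotation":[0,0,0]},{"translation":[-1.3,-0.88,9.6],"rotation":[0,0,0]},{"translation":[-1.3,-0.88,9.75],"rotation":[0,0,0]},{"translation":[-1.3,-0.88,9.75],"rotation":[0,0,0]}]' 92 && python3 -m crank '[{"translation":[0,0,0],"rotation":[0,0,0]},{"translation":[0,0,0],"rotation":[0,0,0]},{"translation":[0,0,0],"rotation":[0,0,0]},{"translation":[0,0,0],"rotation":[0,0,0]},{"translation":[0,0,0],"rotation":[0,0,0]},{"translation":[0,0,0],"rotation":[0,0,0]},{"translation":[0,0,-0.8],"rotation":[0,0,0]},{"translation":[0,0,-2],"rotation":[0,0,0]},{"translation":[0,0,-3.5],"rotation":[0,0,0]},{"translation":[0,0,-5],"rotation":[0,0,0]}]' 40 35; python3 -c "
from h import *
show(); to([.5375,.1755,.19],.173)"
```

```text
time_s: 9.05
position: [0.4474, -0.112, 0.0367]
tcp_rot: [0.001, 0.996, 0.085, -0.0]
contact_force: [0.1, 0.6, -0.1]
grip_width: 0.0788
time_s: 10.3
position: [0.4469, -0.1117, 0.1879]
tcp_rot: [0.001, 0.996, 0.085, -0.0]
contact_force: [0.8, -0.0, -0.4]
grip_width: 0.052
t 10.3 P [ 0.4469 -0.1117  0.1879] x [ 0.986  0.169 -0.001] z [-0.001 -0.002 -1.   ] F [ 0.8 -0.  -0.4] w 0.052 q [-0.41 -0.07  0.58  2.    0.04  1.2   0.32]
trans [ 4.596 -8.925 -0.087] dist mm 301.2
rot [ 0.0016  0.0009 -0.003 ]
```

```bash
python3 -m crank '[{"translation":[0.6,-1.2,0],"rotation":[0,0,0]},{"translation":[1.2,-2.4,0],"rotation":[0,0,0]},{"translation":[1.9,-3.7,0],"rotation":[0,0,0]},{"translation":[2.6,-5,0],"rotation":[0,0,0]},{"translation":[3.2,-6.3,0],"rotation":[0,0,0]},{"translation":[3.9,-7.6,0],"rotation":[0,0,0]},{"translation":[4.4,-8.5,0],"rotation":[0,0,0]},{"translation":[4.6,-8.9,0],"rotation":[0,0,0]},{"translation":[4.6,-8.9,0],"rotation":[0,0,-0.003]},{"translation":[4.6,-8.9,0],"rotation":[0,0,-0.003]}]'; python3 -c "
from h import *
show(); wsnap('w3.png')"
```

```text
time_s: 11.55
position: [0.5376, 0.1728, 0.1873]
tcp_rot: [0.001, 0.996, 0.085, -0.001]
contact_force: [-0.6, -0.9, -1.0]
grip_width: 0.0523
t 11.55 P [0.5376 0.1728 0.1873] x [ 0.985  0.17  -0.001] z [-0.001 -0.003 -1.   ] F [-0.6 -0.9 -1. ] w 0.0523 q [-0.66  0.18  0.34  1.76 -0.06  1.21 -0.14]
```

View pics/w3.png

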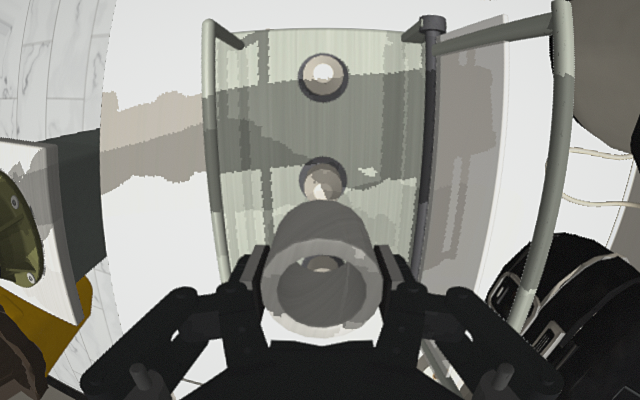

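```bash
python3 -c "
from h import *
w=load('w3.png')
print('tip2',wz(w,323,72,.056),'base2',wz(w,323.5,78,.014),'tip1',wz(w,320.5,186,.056),'base1',wz(w,323,181,.014))
x,y,a=.5375,.1755,.173
for s in(.1,0): print('pred',x-s*np.sin(a),y+s*np.cos(a))
s,P,r=st(); t=np.linspace(0,2*np.pi,8,endpoint=False)
for R0 in(.027,.019): print(wproj(w,P+r.apply(np.c_[R0*np.cos(t),R0*np.sin(t),0*t-.016])).round(0).tolist())
a=cv2.imread('pics/w3.png')[40:350,200:440]; a=cv2.resize(a,None,fx=2.5,fy=1.9,interpolation=cv2.INTER_CUBIC)
for i in range(0,240,20): cv2.putText(a,str(200+i),(int(i*2.5),10),0,.35,(0,0,255)); 
for j in range(0,310,20): cv2.putText(a,str(40+j),(0,int(j*1.9)+4),0,.35,(0,0,255))
cv2.imwrite('pics/w3c.png',a)"
```

```text
tip2 [0.52051478 0.27470115 0.056     ] base2 [0.52135221 0.27337152 0.014     ] tip1 [0.53477066 0.18040617 0.056     ] base1 [0.53807253 0.17459518 0.014     ]
pred 0.5202861662387405 0.27400727854955553
pred 0.5375 0.1755
[[386.0, 296.0], [365.0, 330.0], [322.0, 343.0], [280.0, 330.0], [259.0, 296.0], [274.0, 257.0], [323.0, 239.0], [371.0, 257.0]]
[[368.0, 297.0], [353.0, 321.0], [323.0, 331.0], [292.0, 321.0], [278.0, 297.0], [289.0, 270.0], [323.0, 258.0], [356.0, 270.0]]
```

View pics/w3c.png

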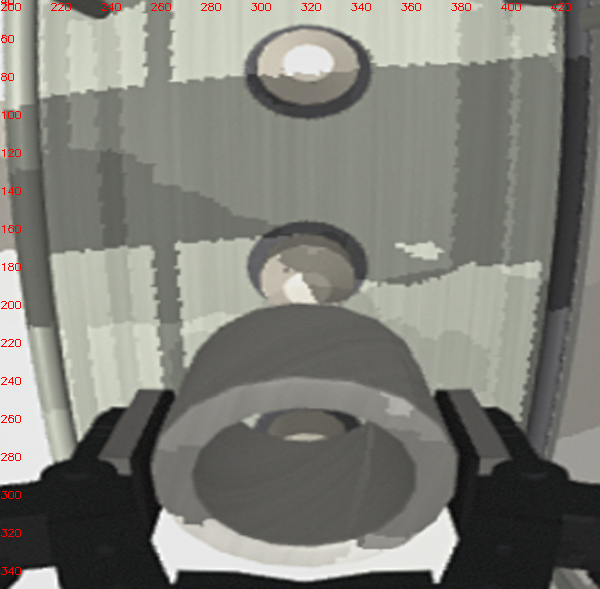

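```bash
python3 -m crank '[{"translation":[0,-0.05,0.6],"rotation":[0,0,0]},{"translation":[0,-0.05,1.4],"rotation":[0,0,0]},{"translation":[0,-0.05,2.2],"rotation":[0,0,0]},{"translation":[0,-0.05,2.8],"rotation":[0,0,0]},{"translation":[0,-0.05,3.1],"rotation":[0,0,0]},{"translation":[0,-0.05,3.3],"rotation":[0,0,0]},{"translation":[0,-0.05,3.5],"rotation":[0,0,0]},{"translation":[0,-0.05,3.65],"rotation":[0,0,0]},{"translation":[0,-0.05,3.8],"rotation":[0,0,0]},{"translation":[0,-0.05,3.8],"rotation":[0,0,0]}]'
```

```text
time_s: 12.85
position: [0.5374, 0.1742, 0.0733]
tcp_rot: [0.001, 0.996, 0.085, -0.0]
contact_force: [-0.2, -0.4, -1.1]
grip_width: 0.0524
```

```bash
python3 -m crank '[{"translation":[0,0,0.2],"rotation":[0,0,0]},{"translation":[0,0,0.4],"rotation":[0,0,0]},{"translation":[0,0,0.6],"rotation":[0,0,0]},{"translation":[0,0,0.7],"rotation":[0,0,0]},{"translation":[0,0,0.77],"rotation":[0,0,0]},{"translation":[0,0,0.8],"rotation":[0,0,0]},{"translation":[0,0,0.8],"rotation":[0,0,0]},{"translation":[0,0,0.8],"rotation":[0,0,0]},{"translation":[0,0,0.8],"rotation":[0,0,0]},{"translation":[0,0,0.8],"rotation":[0,0,0]}]'
```

```text
time_s: 14.1
position: [0.5374, 0.1744, 0.0518]
tcp_rot: [0.0, 0.996, 0.085, -0.001]
contact_force: [-6.3, -1.0, 17.6]
grip_width: 0.0521
```

```bash
python3 -m crank '[{"translation":[0,0,0],"rotation":[0,0,0]},{"translation":[0,0,0],"rotation":[0,0,0]},{"translation":[0,0,0],"rotation":[0,0,0]},{"translation":[0,0,0],"rotation":[0,0,0]},{"translation":[0,0,-0.6],"rotation":[0,0,0]},{"translation":[0,0,-1.5],"rotation":[0,0,0]},{"translation":[0,0,-3],"rotation":[0,0,0]},{"translation":[0,0,-4.5],"rotation":[0,0,0]},{"translation":[0,0,-6],"rotation":[0,0,0]},{"translation":[0,0,-7.5],"rotation":[0,0,0]}]' 74; python3 -c "
from h import *
show(); to([.47,-.14,.28],.173)"
```

```text
time_s: 15.35
position: [0.5376, 0.1744, 0.2798]
tcp_rot: [0.0, 0.996, 0.085, 0.0]
contact_force: [0.3, 0.7, -0.1]
grip_width: 0.0629
t 15.35 P [0.5376 0.1744 0.2798] x [0.986 0.17  0.   ] z [ 0. -0. -1.] F [ 0.3  0.7 -0.1] w 0.0629 q [-0.67  0.13  0.34  1.64 -0.04  1.39 -0.15]
trans [-3.999e+00  9.947e+00 -5.000e-03] dist mm 321.6
rot [ 0.0003 -0.0003 -0.0026]
```

```bash
python3 -m crank '[{"translation":[-0.6,1.6,0],"rotation":[0,0,0]},{"translation":[-1.2,3.2,0],"rotation":[0,0,0]},{"translation":[-1.9,4.8,0],"rotation":[0,0,0]},{"translation":[-2.5,6.4,0],"rotation":[0,0,0]},{"translation":[-3.2,8,0],"rotation":[0,0,0]},{"translation":[-3.7,9.3,0],"rotation":[0,0,0]},{"translation":[-4,10,0],"rotation":[0,0,0]},{"translation":[-4,10,0],"rotation":[0,0,0]},{"translation":[-4,10,0],"rotation":[0,0,0]},{"translation":[-4,10,0],"rotation":[0,0,0]}]' 92; python3 -c "
from h import *
show(); w=wsnap('w4.png'); s=snap('scene','scene2.png')['color'];o=load('scene1.png')['color']
d=cv2.absdiff(s,o).max(2); print('B diff',(d[262:310,325:375]>40).sum(),'yoke diff',(d[240:275,370:410]>40).sum())
print(wproj(w,[[.454,-.2745,.052],[.5749,-.2755,.05]]))
a=cv2.resize(s[135:305,195:415],None,fx=2,fy=2); b=cv2.resize(cv2.imread('pics/w4.png'),None,fx=.7,fy=.7); c=np.zeros((600,640,3),np.uint8); c[:280,:448]=b; c[285:285+a.shape[0]-30,:440]=a[:-30]; cv2.imwrite('pics/c4.png',c)"
```

```text
time_s: 16.6
position: [0.4707, -0.14, 0.28]
tcp_rot: [0.0, 0.996, 0.086, 0.0]
contact_force: [0.5, 0.6, -0.2]
grip_width: 0.0785
t 16.6 P [ 0.4707 -0.14    0.28  ] x [0.985 0.172 0.   ] z [ 0. -0. -1.] F [ 0.5  0.6 -0.2] w 0.0785 q [-0.39 -0.06  0.61  1.81  0.04  1.38  0.38]
B diff 0 yoke diff 0
[[291.49635599 268.85759634]
 [380.18804403 281.24698575]]
```

View pics/c4.png

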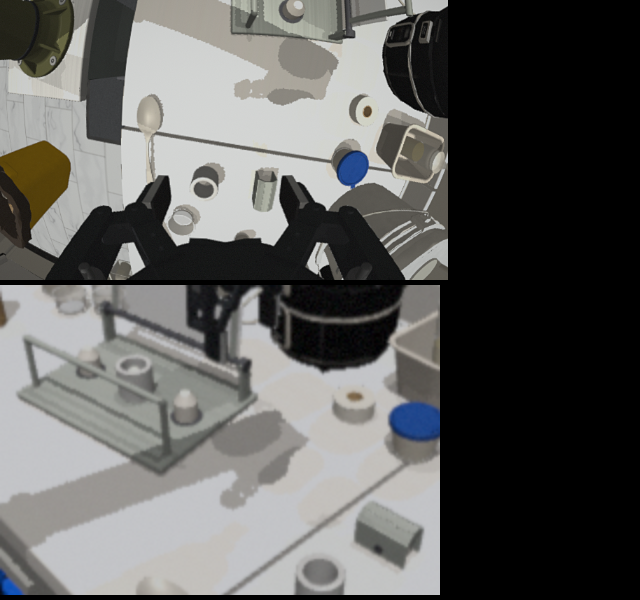

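```bash
python3 -c "
from h import *
to([.454,-.2735,.036],.173)"
```

```text
trans [-1.304  4.272  8.129] dist mm 278.3
rot [ 0.0003 -0.0001 -0.0006]
```

```bash
python3 -m crank '[{"translation":[-0.4,1.5,0.4],"rotation":[0,0,0]},{"translation":[-0.9,3,1.2],"rotation":[0,0,0]},{"translation":[-1.3,4.27,2.3],"rotation":[0,0,0]},{"translation":[-1.3,4.27,3.8],"rotation":[0,0,0]},{"translation":[-1.3,4.27,5.2],"rotation":[0,0,0]},{"translation":[-1.3,4.27,6.4],"rotation":[0,0,0]},{"translation":[-1.3,4.27,7.3],"rotation":[0,0,0]},{"translation":[-1.3,4.27,7.9],"rotation":[0,0,0]},{"translation":[-1.3,4.27,8.12],"rotation":[0,0,0]},{"translation":[-1.3,4.27,8.12],"rotation":[0,0,0]}]' 92 && python3 -m crank '[{"translation":[0,0,0],"rotation":[0,0,0]},{"translation":[0,0,0],"rotation":[0,0,0]},{"translation":[0,0,0],"rotation":[0,0,0]},{"translation":[0,0,0],"rotation":[0,0,0]},{"translation":[0,0,0],"rotation":[0,0,0]},{"translation":[0,0,0],"rotation":[0,0,0]},{"translation":[0,0,-0.8],"rotation":[0,0,0]},{"translation":[0,0,-2],"rotation":[0,0,0]},{"translation":[0,0,-3.5],"rotation":[0,0,0]},{"translation":[0,0,-5],"rotation":[0,0,0]}]' 40 35; python3 -c "
from h import *
show(); to([.5375+.1*np.sin(.173),.1755-.1*np.cos(.173)-.001,.187],.173)"
```

```text
time_s: 17.95
position: [0.4544, -0.2735, 0.0365]
tcp_rot: [0.0, 0.996, 0.086, 0.0]
contact_force: [0.1, 0.4, -0.1]
grip_width: 0.0782
time_s: 19.2
position: [0.4541, -0.2733, 0.188]
tcp_rot: [0.0, 0.996, 0.086, 0.0]
contact_force: [0.5, -0.0, -1.2]
grip_width: 0.0535
t 19.2 P [ 0.4541 -0.2733  0.188 ] x [0.985 0.171 0.001] z [ 0.001 -0.    -1.   ] F [ 0.5 -0.  -1.2] w 0.0535 q [-0.25  0.12  0.8   1.86 -0.1   1.2   0.75]
trans [  5.301 -10.896   0.032] dist mm 363.5
rot [ 0.0003 -0.0007 -0.0007]
```

```bash
python3 -m crank '[{"translation":[0.7,-1.4,0],"rotation":[0,0,0]},{"translation":[1.4,-2.9,0],"rotation":[0,0,0]},{"translation":[2.1,-4.4,0],"rotation":[0,0,0]},{"translation":[2.9,-5.9,0],"rotation":[0,0,0]},{"translation":[3.6,-7.4,0],"rotation":[0,0,0]},{"translation":[4.3,-8.9,0],"rotation":[0,0,0]},{"translation":[5,-10.2,0],"rotation":[0,0,0]},{"translation":[5.3,-10.9,0],"rotation":[0,0,0]},{"translation":[5.3,-10.9,0],"rotation":[0,0,0]},{"translation":[5.3,-10.9,0],"rotation":[0,0,0]}]'; python3 -c "
from h import *
show(); w=wsnap('w5.png'); s,P,r=st(); t=np.linspace(0,2*np.pi,40,endpoint=False); a=cv2.imread('pics/w5.png')
pts=[wproj(w,P+r.apply(np.c_[R0*np.cos(t),R0*np.sin(t),0*t-.016])) for R0 in(.027,.019)]
x,y,A=.5375,.1755,.173
for sp,z,R0 in((0,.066,.027),(0,.066,.019),(.1,.014,.0175),(-.1,.014,.0175)):
    pts.append(wproj(w,np.c_[x-sp*np.sin(A)+R0*np.cos(t),y+sp*np.cos(A)+R0*np.sin(t),0*t+z]))
a=cv2.resize(a[0:360,180:460],None,fx=2.2,fy=1.66,interpolation=cv2.INTER_CUBIC)
for p in pts:
    for u,v in p:
        cv2.circle(a,(int((u-180)*2.2),int(v*1.66)),1,(0,0,255),-1)
cv2.imwrite('pics/w5c.png',a)"
```

```text
time_s: 20.45
position: [0.5544, 0.0736, 0.188]
tcp_rot: [0.001, 0.996, 0.085, 0.0]
contact_force: [-0.2, -0.5, -2.0]
grip_width: 0.0534
t 20.45 P [0.5544 0.0736 0.188 ] x [0.986 0.169 0.   ] z [ 0.    -0.001 -1.   ] F [-0.2 -0.5 -2. ] w 0.0534 q [-0.64  0.18  0.52  1.78 -0.09  1.21  0.07]
```

View pics/w5c.png

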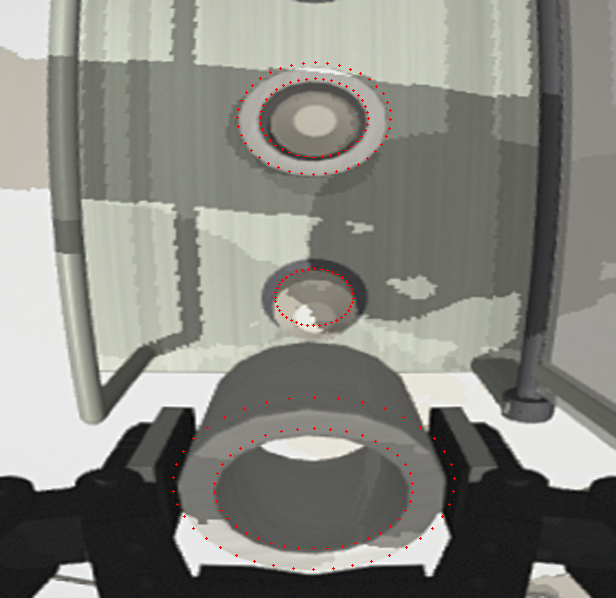

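```bash
python3 -c "
from h import *
from scipy.optimize import least_squares
t=np.linspace(0,2*np.pi,200)
def ext(w,P,r,R0,p):
    q=wproj(w,P+r.apply(np.c_[p[0]+R0*np.cos(t),p[1]+R0*np.sin(t),0*t+p[2]])); return np.r_[q.min(0),q.max(0)]
def fit(f,P,r,o,i):
    w=load(f); g=least_squares(lambda p:np.r_[ext(w,P,r,.027,p)-o,ext(w,P,r,.019,p)-i],[0,0,-.016]); print(g.x.round(4),g.fun.round(1))
s,P,r=st()
fit('w5.png',P,r,[261.8,246.5,382.7,342.8],[277.3,259.6,366.4,332])
r2=R.from_quat([.996,.085,-.001,.001]); fit('w3.png',np.array([.5376,.1728,.1873]),r2,[260.8,239,383.2,338],[277,256,366,327])
"
```

```text
[-0.0002  0.0042 -0.0117] [-1.  -2.   0.6  0.3  1.5  2.4 -1.1 -0.8]
[-0.0003  0.0019 -0.0112] [-0.6 -0.5  0.1  0.8  1.3  0.2 -0.8 -0.3]
```

```bash
python3 -m crank '[{"translation":[0,-0.13,0.6],"rotation":[0,0,0]},{"translation":[0,-0.13,1.4],"rotation":[0,0,0]},{"translation":[0,-0.13,2.2],"rotation":[0,0,0]},{"translation":[0,-0.13,2.8],"rotation":[0,0,0]},{"translation":[0,-0.13,3.1],"rotation":[0,0,0]},{"translation":[0,-0.13,3.3],"rotation":[0,0,0]},{"translation":[0,-0.13,3.5],"rotation":[0,0,0]},{"translation":[0,-0.13,3.65],"rotation":[0,0,0]},{"translation":[0,-0.13,3.8],"rotation":[0,0,0]},{"translation":[0,-0.13,3.8],"rotation":[0,0,0]}]'
```

```text
time_s: 21.75
position: [0.5542, 0.0787, 0.074]
tcp_rot: [-0.0, 0.996, 0.085, 0.001]
contact_force: [1.3, 5.2, -3.0]
grip_width: 0.0537
```

```bash
python3 -m crank '[{"translation":[0,-0.02,0.1],"rotation":[0,0,0]},{"translation":[0,-0.03,0.3],"rotation":[0,0,0]},{"translation":[0,-0.03,0.5],"rotation":[0,0,0]},{"translation":[0,-0.03,0.65],"rotation":[0,0,0]},{"translation":[0,-0.03,0.75],"rotation":[0,0,0]},{"translation":[0,-0.03,0.8],"rotation":[0,0,0]},{"translation":[0,-0.03,0.8],"rotation":[0,0,0]},{"translation":[0,-0.03,0.8],"rotation":[0,0,0]},{"translation":[0,-0.03,0.8],"rotation":[0,0,0]},{"translation":[0,-0.03,0.8],"rotation":[0,0,0]}]'
```

```text
time_s: 23.0
position: [0.5541, 0.0794, 0.0518]
tcp_rot: [-0.001, 0.996, 0.085, 0.0]
contact_force: [-5.4, 0.7, 15.2]
grip_width: 0.0535
```

```bash
python3 -m crank '[{"translation":[0,0,0],"rotation":[0,0,0]},{"translation":[0,0,0],"rotation":[0,0,0]},{"translation":[0,0,0],"rotation":[0,0,0]},{"translation":[0,0,0],"rotation":[0,0,0]},{"translation":[0,0,-0.6],"rotation":[0,0,0]},{"translation":[0,0,-1.5],"rotation":[0,0,0]},{"translation":[0,0,-3],"rotation":[0,0,0]},{"translation":[0,0,-4.2],"rotation":[0,0,0]},{"translation":[0,0,-5],"rotation":[0,0,0]},{"translation":[0,0,-5],"rotation":[0,0,0]}]' 74; python3 -c "
from h import *
show(); to([.575,-.274,.20],.13)"
```

```text
time_s: 24.25
position: [0.5555, 0.0793, 0.2051]
tcp_rot: [-0.001, 0.996, 0.085, 0.003]
contact_force: [0.2, -0.9, 0.1]
grip_width: 0.0628
t 24.25 P [0.5555 0.0793 0.2051] x [0.986 0.169 0.007] z [ 0.006  0.003 -1.   ] F [ 0.2 -0.9  0.1] w 0.0628 q [-0.65  0.16  0.52  1.76 -0.09  1.23  0.06]
trans [-1.348 11.717  0.137] dist mm 353.9
rot [-0.0023 -0.0067  0.0394]
```

```bash
python3 -m crank '[{"translation":[-0.15,1.5,0],"rotation":[0,0,0]},{"translation":[-0.35,3,0],"rotation":[0,0,0]},{"translation":[-0.5,4.6,0],"rotation":[0,0,0]},{"translation":[-0.7,6.2,0.05],"rotation":[0,0,0.01]},{"translation":[-0.9,7.8,0.1],"rotation":[0,0,0.02]},{"translation":[-1.1,9.4,0.1],"rotation":[0,0,0.03]},{"translation":[-1.2,10.8,0.1],"rotation":[-0.002,-0.006,0.04]},{"translation":[-1.35,11.7,0.1],"rotation":[-0.002,-0.006,0.04]},{"translation":[-1.35,11.7,0.1],"rotation":[-0.002,-0.006,0.04]},{"translation":[-1.35,11.7,0.1],"rotation":[-0.002,-0.006,0.04]}]' 80; python3 -c "
from h import *
show(); to([.575,-.274,.031],.13)
w=wsnap('w6.png'); s=snap('scene','scene3.png')['color']
"
```

```text
time_s: 25.5
position: [0.5747, -0.2723, 0.2004]
tcp_rot: [-0.001, 0.998, 0.065, -0.0]
contact_force: [-0.3, -0.3, -0.5]
grip_width: 0.0685
t 25.5 P [ 0.5747 -0.2723  0.2004] x [ 0.992  0.13  -0.   ] z [-0.     0.002 -1.   ] F [-0.3 -0.3 -0.5] w 0.0685 q [-0.16  0.38  0.71  1.58 -0.26  1.28  0.72]
trans [3.000e-03 6.600e-02 5.646e+00] dist mm 169.4
rot [-0.0017  0.0002  0.0001]
```

View pics/w6.png

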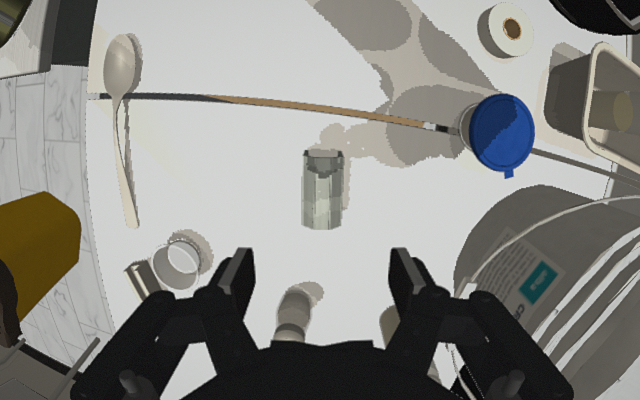

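```bash
python3 -m crank '[{"translation":[0,0.03,1],"rotation":[0,0,0]},{"translation":[0,0.06,2.2],"rotation":[0,0,0]},{"translation":[0,0.06,3.4],"rotation":[0,0,0]},{"translation":[0,0.06,4.4],"rotation":[0,0,0]},{"translation":[0,0.06,5.2],"rotation":[0,0,0]},{"translation":[0,0.06,5.6],"rotation":[0,0,0]},{"translation":[0,0.06,5.65],"rotation":[0,0,0]},{"translation":[0,0.06,5.65],"rotation":[0,0,0]},{"translation":[0,0.06,5.65],"rotation":[0,0,0]},{"translation":[0,0.06,5.65],"rotation":[0,0,0]}]' 80 && python3 -m crank '[{"translation":[0,0,0],"rotation":[0,0,0]},{"translation":[0,0,0],"rotation":[0,0,0]},{"translation":[0,0,0],"rotation":[0,0,0]},{"translation":[0,0,0],"rotation":[0,0,0]},{"translation":[0,0,0],"rotation":[0,0,0]},{"translation":[0,0,0],"rotation":[0,0,0]},{"translation":[0,0,-1],"rotation":[0,0,0]},{"translation":[0,0,-2.5],"rotation":[0,0,0]},{"translation":[0,0,-4],"rotation":[0,0,0]},{"translation":[0,0,-5.6],"rotation":[0,0,0]}]' 20 30; python3 -c "
from h import *
show(); x,y,a=.5375,.1755,.173
to([x-.08*np.cos(a),y-.08*np.sin(a),.20],.173)"
```

```text
time_s: 26.85
position: [0.5759, -0.2733, 0.032]
tcp_rot: [-0.001, 0.998, 0.066, 0.001]
contact_force: [-0.8, -0.3, 0.3]
grip_width: 0.0685
time_s: 28.1
position: [0.5749, -0.2729, 0.2]
tcp_rot: [-0.001, 0.998, 0.066, -0.0]
contact_force: [1.3, 0.4, -0.7]
grip_width: 0.0386
t 28.1 P [ 0.5749 -0.2729  0.2   ] x [ 0.991  0.131 -0.001] z [-0.001  0.002 -1.   ] F [ 1.3  0.4 -0.7] w 0.0386 q [-0.16  0.38  0.72  1.58 -0.26  1.28  0.73]
trans [ -1.935 -14.872   0.035] dist mm 449.9
rot [-0.0023  0.0005 -0.0413]
```

```bash
python3 -m crank '[{"translation":[-0.2,-1.6,0],"rotation":[0,0,0]},{"translation":[-0.4,-3.3,0],"rotation":[0,0,-0.01]},{"translation":[-0.65,-5,0],"rotation":[0,0,-0.02]},{"translation":[-0.9,-6.8,0],"rotation":[0,0,-0.02]},{"translation":[-1.1,-8.6,0],"rotation":[0,0,-0.03]},{"translation":[-1.35,-10.4,0],"rotation":[0,0,-0.03]},{"translation":[-1.6,-12.2,0],"rotation":[0,0,-0.04]},{"translation":[-1.8,-13.8,0],"rotation":[0,0,-0.04]},{"translation":[-1.93,-14.8,0.03],"rotation":[-0.002,0,-0.041]},{"translation":[-1.93,-14.87,0.03],"rotation":[-0.002,0,-0.041]}]'; python3 -c "
from h import *
show(); x,y,a=.5375,.1755,.173
to([x-.08*np.cos(a),y-.08*np.sin(a),.09],.173)
w=wsnap('w7.png'); a_=cv2.imread('pics/w7.png')
p=lambda X,Y,Z: wproj(w,[[x+np.cos(a)*X-np.sin(a)*Y,y+np.sin(a)*X+np.cos(a)*Y,Z]])[0]
b=cv2.resize(a_[:360,150:500],None,fx=2.2,fy=1.66,interpolation=cv2.INTER_CUBIC)
for Y in np.linspace(-.135,.135,15):
    u,v=p(-.08,Y,.1); cv2.circle(b,(int((u-150)*2.2),int(v*1.66)),2,(0,0,255),-1)
cv2.imwrite('pics/w7c.png',b)"
```

```text
time_s: 29.35
position: [0.4572, 0.1641, 0.1991]
tcp_rot: [0.0, 0.996, 0.089, -0.001]
contact_force: [0.1, -0.3, -1.1]
grip_width: 0.039
t 29.35 P [0.4572 0.1641 0.1991] x [ 0.984  0.177 -0.003] z [-0.002 -0.    -1.   ] F [ 0.1 -0.3 -1.1] w 0.039 q [-0.8  -0.    0.4   1.93  0.    1.22 -0.22]
trans [0.044 0.089 3.636] dist mm 109.1
rot [-0.0002  0.0025  0.005 ]
```

View pics/w7c.png

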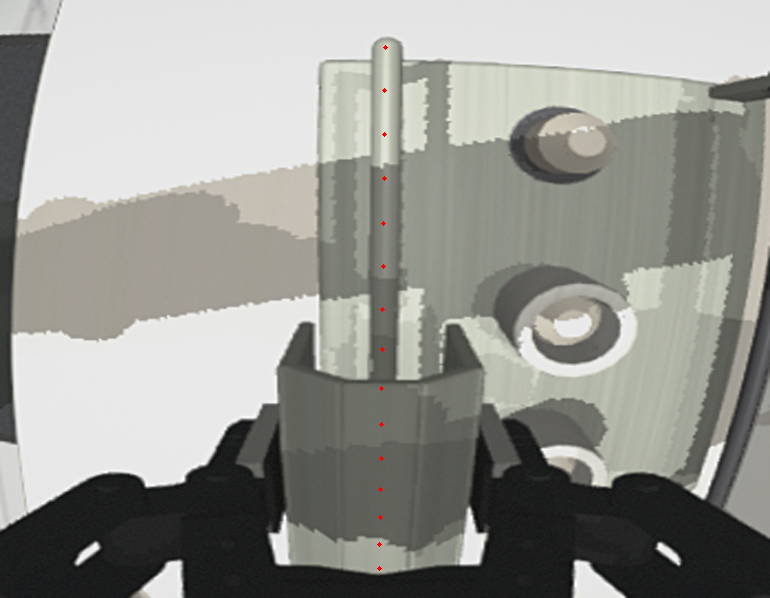

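```bash
python3 -m crank '[{"translation":[0.05,0.05,0.5],"rotation":[0,0,0]},{"translation":[0.05,0.05,1.1],"rotation":[0,0,0]},{"translation":[0.05,0.05,1.7],"rotation":[0,0,0]},{"translation":[0.05,0.05,2.2],"rotation":[0,0,0]},{"translation":[0.05,0.05,2.7],"rotation":[0,0,0]},{"translation":[0.05,0.05,3.1],"rotation":[0,0,0]},{"translation":[0.05,0.05,3.4],"rotation":[0,0,0]},{"translation":[0.05,0.05,3.55],"rotation":[0,0,0]},{"translation":[0.05,0.05,3.62],"rotation":[0,0,0]},{"translation":[0.05,0.05,3.62],"rotation":[0,0,0]}]'
```

```text
time_s: 30.65
position: [0.4598, 0.1614, 0.0914]
tcp_rot: [0.0, 0.996, 0.088, -0.001]
contact_force: [-1.8, -0.7, 2.8]
grip_width: 0.0389
```

```bash
python3 -m crank '[{"translation":[0,0,0],"rotation":[0,0,0]},{"translation":[0,0,0],"rotation":[0,0,0]},{"translation":[0,0,0],"rotation":[0,0,0]},{"translation":[0,0,0],"rotation":[0,0,0]},{"translation":[0,0,-0.5],"rotation":[0,0,0]},{"translation":[0,0,-1.2],"rotation":[0,0,0]},{"translation":[0,0,-2.5],"rotation":[0,0,0]},{"translation":[0,0,-4],"rotation":[0,0,0]},{"translation":[0,0,-5.5],"rotation":[0,0,0]},{"translation":[0,0,-7],"rotation":[0,0,0]}]' 60; python3 -c "
from h import *
show(); to([.6361,.1923,.29],.173); to([.6361,.1923,.206],.173)
w=wsnap('w8.png'); a=snap('side','side1.png')['color'][130:250,225:365]
b=snap('scene','scene4.png')['color'][130:300,190:420]
c=np.zeros((600,800,3),np.uint8); a=cv2.resize(a,(400,343)); b=cv2.resize(b,(400,296)); d=cv2.resize(cv2.imread('pics/w8.png'),(400,250))
c[:343,:400]=a; c[:296,400:]=b; c[350:,:400]=d; cv2.imwrite('pics/c8.png',c)"
```

```text
time_s: 31.9
position: [0.46, 0.1612, 0.3041]
tcp_rot: [-0.0, 0.996, 0.087, 0.0]
contact_force: [0.3, 0.1, -0.4]
grip_width: 0.051
t 31.9 P [0.46   0.1612 0.3041] x [0.985 0.174 0.   ] z [ 0.     0.001 -1.   ] F [ 0.3  0.1 -0.4] w 0.051 q [-0.81 -0.07  0.4   1.77  0.02  1.43 -0.24]
trans [5.96e+00 1.00e-03 4.71e-01] dist mm 179.3
rot [-0.0007 -0.0002  0.0021]
trans [5.959e+00 3.000e-03 3.271e+00] dist mm 203.9
rot [-0.0007 -0.0002  0.0021]
```

View pics/c8.png

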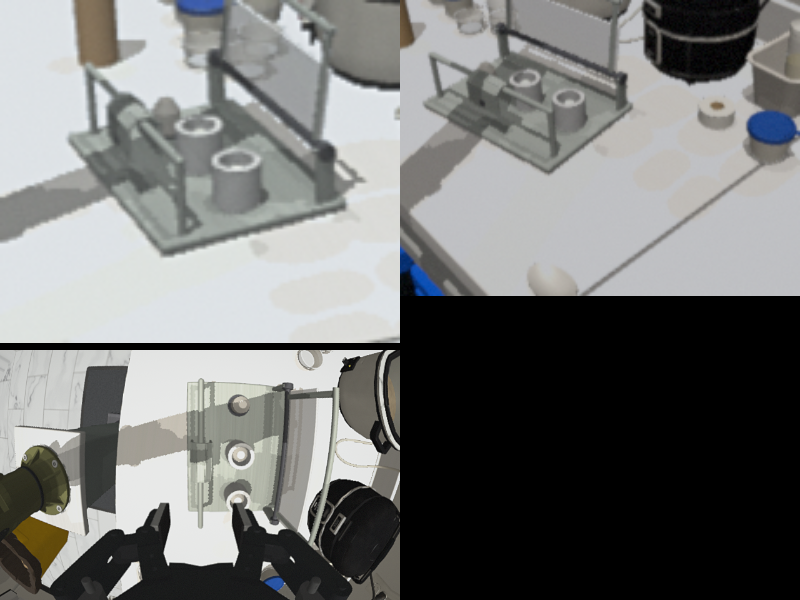

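```bash
python3 -m crank '[{"translation":[1.5,0,0],"rotation":[0,0,0]},{"translation":[3,0,0],"rotation":[0,0,0]},{"translation":[4.5,0,0.1],"rotation":[0,0,0]},{"translation":[5.5,0,0.2],"rotation":[0,0,0]},{"translation":[5.96,0,0.5],"rotation":[0,0,0]},{"translation":[5.96,0,1],"rotation":[0,0,0]},{"translation":[5.96,0,1.8],"rotation":[0,0,0]},{"translation":[5.96,0,2.6],"rotation":[0,0,0]},{"translation":[5.96,0,3.2],"rotation":[0,0,0]},{"translation":[5.96,0,3.25],"rotation":[0,0,0]}]' 36 && python3 -m crank '[{"translation":[0,0,0],"rotation":[0,0,0]},{"translation":[0,0,0],"rotation":[0,0,0]},{"translation":[0,0,0],"rotation":[0,0,0]},{"translation":[0,0,0],"rotation":[0,0,0]},{"translation":[0,0,0],"rotation":[0,0,0]},{"translation":[0,0,0],"rotation":[0,0,0]},{"translation":[0,0,0],"rotation":[0,0,0]},{"translation":[0,0,0],"rotation":[0,0,0]},{"translation":[0,0,0],"rotation":[0,0,0]},{"translation":[0,0,0],"rotation":[0,0,0]}]' 0 25; python3 -c "
from h import *
show();s,P,r=st()
h=np.array([.5375+.085*np.cos(.173),.1755+.085*np.sin(.173),.075]); d=P-h; X=d[0]*np.cos(.173)+d[1]*np.sin(.173); print('g now',np.arctan2(d[2],-X),np.hypot(X,d[2]))
g0=np.arctan2(d[2],-X)
for g in np.linspace(g0,.785,9)[1:]:
    e=.13*np.array([np.cos(g0)-np.cos(g),0,np.sin(g)-np.sin(g0)]); e=np.array([e[0]*np.cos(.173),e[0]*np.sin(.173),e[2]]); print((r.inv().apply(e)/.03).round(2))"
```

```text
time_s: 33.3
position: [0.6363, 0.1931, 0.2066]
tcp_rot: [-0.001, 0.996, 0.088, 0.001]
contact_force: [0.1, 0.1, -0.4]
grip_width: 0.0307
time_s: 34.55
position: [0.6366, 0.1932, 0.2075]
tcp_rot: [-0.001, 0.996, 0.088, 0.001]
contact_force: [-0.4, -0.5, 6.0]
grip_width: 0.0088
t 34.55 P [0.6366 0.1932 0.2075] x [0.985 0.174 0.003] z [ 0.002  0.003 -1.   ] F [-0.4 -0.5  6. ] w 0.0088 q [-0.69  0.39  0.47  1.49 -0.18  1.3  -0.03]
g now 1.6886270023512113 0.13344175391034013
[-0.49 -0.   -0.03]
[-0.98 -0.   -0.01]
[-1.46 -0.    0.07]
[-1.93 -0.    0.2 ]
[-2.38 -0.    0.39]
[-2.81 -0.    0.62]
[-3.21 -0.01  0.91]
[-3.58 -0.01  1.23]
```

```bash
python3 -m crank '[{"translation":[-0.49,0,-0.03],"rotation":[0,0,0]},{"translation":[-0.98,0,-0.01],"rotation":[0,0,0]},{"translation":[-1.46,0,0.07],"rotation":[0,0,0]},{"translation":[-1.93,0,0.2],"rotation":[0,0,0]},{"translation":[-2.38,0,0.39],"rotation":[0,0,0]},{"translation":[-2.81,0,0.62],"rotation":[0,0,0]},{"translation":[-3.21,-0.01,0.91],"rotation":[0,0,0]},{"translation":[-3.58,-0.01,1.23],"rotation":[0,0,0]},{"translation":[-3.58,-0.01,1.23],"rotation":[0,0,0]},{"translation":[-3.58,-0.01,1.23],"rotation":[0,0,0]}]'; python3 -c "
from h import *
show();s,P,r=st()
h=np.array([.5375+.085*np.cos(.173),.1755+.085*np.sin(.173),.075]); d=P-h; X=d[0]*np.cos(.173)+d[1]*np.sin(.173); print('g',np.arctan2(d[2],-X),np.arccos(-X/.13),np.hypot(X,d[2]))"
```

```text
time_s: 35.8
position: [0.5302, 0.1749, 0.1691]
tcp_rot: [-0.001, 0.996, 0.088, 0.0]
contact_force: [2.6, 1.0, -6.6]
grip_width: 0.0087
t 35.8 P [0.5302 0.1749 0.1691] x [0.985 0.175 0.   ] z [ 0.     0.002 -1.   ] F [ 2.6  1.  -6.6] w 0.0087 q [-0.77  0.19  0.46  1.8  -0.09  1.17 -0.11]
g 0.7947541828363291 0.7810002561918362 0.13180943143759866
```

```bash
python3 -m crank '[{"translation":[0,0,0],"rotation":[0,0,0]},{"translation":[0,0,0],"rotation":[0,0,0]},{"translation":[0,0,0],"rotation":[0,0,0]},{"translation":[0,0,0],"rotation":[0,0,0]},{"translation":[0,0,-0.5],"rotation":[0,0,0]},{"translation":[0,0,-1.2],"rotation":[0,0,0]},{"translation":[0,0,-2.3],"rotation":[0,0,0]},{"translation":[0,0,-3.8],"rotation":[0,0,0]},{"translation":[0,0,-5],"rotation":[0,0,0]},{"translation":[0,0,-5],"rotation":[0,0,0]}]' 34; python3 -c "
from h import *
show()
x,y,A=.5375,.1755,.173
w=wsnap('w9.png'); sd=snap('side','side2.png'); sc=snap('scene','scene5.png')
def mark(img,pr):
    for g,col in((.635,(255,0,0)),(.785,(0,0,255)),(.935,(0,255,0))):
        for Y in np.linspace(-.129,.129,9):
            X=.085-.13*np.cos(g);Z=.075+.13*np.sin(g); u,v=pr([[x+np.cos(A)*X-np.sin(A)*Y,y+np.sin(A)*X+np.cos(A)*Y,Z]])[0]; cv2.circle(img,(int(u*3),int(v*3)),1,col,-1)
    return img
up=lambda i:cv2.resize(i,None,fx=3,fy=3,interpolation=cv2.INTER_CUBIC)
a=mark(up(sd['color']),lambda P:proj(sd,P))[390:690,690:1070]; b=mark(up(sc['color']),lambda P:proj(sc,P))[350:690,580:1000]
d=mark(up(cv2.imread('pics/w9.png')),lambda P:wproj(w,P))[0:870,500:1420]
c=np.zeros((600,800,3),np.uint8); c[:300,:380]=a; c[:340,380:]=b; d=cv2.resize(d,(270,255)); c[345:,400:670]=d; d2=cv2.resize(sc['color'][230:400,250:480],(380,281)); c[310:591,:380]=d2; cv2.imwrite('pics/c9.png',c)"
```

```text
time_s: 37.05
position: [0.5318, 0.1748, 0.3237]
tcp_rot: [-0.002, 0.996, 0.088, 0.004]
contact_force: [0.6, -0.1, 0.1]
grip_width: 0.0288
t 37.05 P [0.5318 0.1748 0.3237] x [0.985 0.174 0.008] z [ 0.007  0.006 -1.   ] F [ 0.6 -0.1  0.1] w 0.0288 q [-0.79  0.09  0.47  1.59 -0.05  1.46 -0.15]
```

View pics/c9.png

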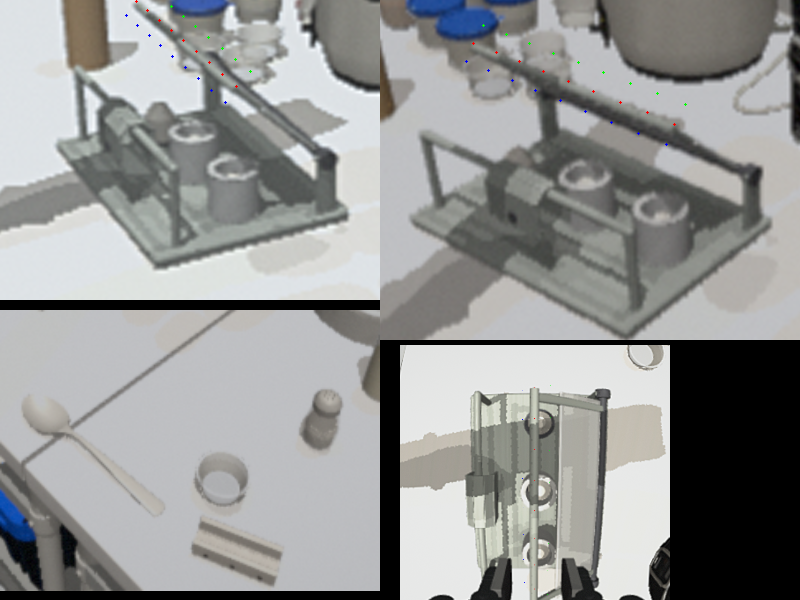

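```bash
python3 -c "
from h import *
print(manip.finish_job())"
```

```text
the job is handed in; nothing more can be done
None
```

The job is handed in at about 37 s of the 210 s allowed. I got no verdict back, so what follows is from my own checks.

**What I did:**
- **Guard:** I folded it back to about 1.69 rad at the start. At the end I folded it forward and let go.
- **Sleeves:** There were two on the table. I pushed one home on `spigot_1` and the other on `spigot_0`, each with 15–18 N pressing back as it reached the base plate. `spigot_2` stays empty, as I saw no third sleeve.
- **Yoke:** I hung it on the front rail near the middle, legs down.

**Last checks:**
- **Guard angle:** It read about 0.78–0.79 rad from the gripper position just before release. In the last pictures the rod lies on the predicted 45 degree line.
- **Parts on the stand:** Both sleeves look fully down and the yoke hangs upright. The gripper is clear above, with no contact force.
- **Other things on the table:** The spoon, sauce cup and salt shaker look unmoved in the last pictures. The tub and reel looked in place before the guard came down, and I did not measure any of them.

**Disagreements:**
- The wrist and scene cameras differed by about 5–7 mm in y on the stand and sleeves, so I worked from the wrist camera.
- The second sleeve met about 5 N sideways on its spigot. I shifted it about 1 mm and it went down freely.

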